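# Push a watch case under the spring flap of a drop box

### The job

The open watch case lies on the deck of the small metal drop box. Press the box's spring-closed flap open by its long press bar with one fingertip and, while it is held open, push the watch case along the deck with the other fingertip until it drops off the deck's far edge into the bin; then let the flap close fully and move clear. Only push the case, never pick it up or lift it, and leave the other things on the bench where they are.

Things in the scene. Friction and masses are not known exactly. Their poses are not given: they have to be found in the camera images.
- drop_box: Fixed grey and aluminium sheet-metal box on the bench. Origin on the bench top, z up, +x the way things are pushed in (roughly away from the robot), +y to the left of that; positions below are in this frame. Its flat deck has its top at z = 45 mm, x = -110 to 0 mm, 70 mm wide about y = 0. A hinge rod runs along x at y = 34, z = 73 mm; nothing is higher while the flap is shut.
- deck_edge (a point): Middle of the deck's far edge (box frame 0, 0, 45 mm), where the deck ends and the bin begins; a thing tips in once its centre is a few mm past it. On the deck two guide strips, 6 mm high and 4 mm thick, leave a clear gap that narrows from about 59 mm at the near end to 47 mm in the last 30 mm.
- bin_floor (a point): Centre of the bin's cork floor, at z = 7 mm and x = 40 mm in the box frame. The bin reaches from x = 0 to 80 mm and is 48 mm wide inside; its walls stand to z = 71 mm.
- flap (a joint): Angle of the spring-closed aluminium flap about the hinge rod: 0 shut, grows as it opens, stop at 1.15 rad. Right of the rod it is a cover over the bin with a lip at its near edge; left of it is the press bar. Pressing the bar down lifts cover and lip. It takes about 3 N on the bar's middle to start and 6 to 8 N at 0.9 rad, and shuts by itself when let go.
- lip_low (a point): Middle of the lower edge of the flap's lip, a 44 mm wide, 3 mm thick plate at x = 12 to 15 mm (box frame) across the way in; moves with the flap. Shut, it ends at deck height and blocks the case; from 0.7 rad it clears the case. Open at 0.9 to 1.15 rad the cover's right edge stands about 120 to 125 mm above the bench, all beyond x = 12 mm.
- press_bar_mid (a point): Middle of the press bar's top face, 36 mm out from the rod; moves with the flap. The bar: flat ribbed strip, x = -104 to 36 mm (box frame), 50 mm wide, rising outward by 12 degrees when shut. A fingertip may slide along it. Pressed at y = 70 mm down to z = 50 mm the flap stands at 0.75 to 0.95 rad; the other fingertip, level with it, is then 5 mm above the deck, low enough to push the case.
- case_mid (a point): Centre, half-way up, of the loose open watch case, a low gilt ring of 34 mm diameter (41 x 38 mm over its lugs), 11 mm high, 30 g, lying flat on the deck of the drop box, short of the flap's lip. Its axes turn with it; its yaw is of no importance.
- loupe: Bystander: black eye loupe, 35 mm across, 31 mm high, origin at the centre of its underside.
- vial_1: Bystander: small amber vial with black cap, 30 mm across, 46 mm high, origin at the centre of its underside. Right of it (y about -0.05 to -0.12 m, from x = 0.33 m on) a tall wooden partition divides the bench; the arm starts on its other side and must come round its near end or well above it. The lamp shade hangs left of y = 0.33 m.
- oil_cup: Bystander: white oil cup with a stick, 28 mm across, 58 mm high, origin at the centre of its underside.
- watch_case: The same watch case; origin at the centre of its underside (case_mid is 5.5 mm above it).
Things that resemble listed ones, but are neither listed nor needed, are in the scene too. What is shaped like the watch_case but black or yellow is not meant.

How it is judged:
On the way, in this order (a step that is already met when the one before it is completed fails the run):
1. the flap is held open while the case is still on the deck (value of joint flap above 0.6 rad and x of case_mid in the frame of drop_box below -0.003 m), for 0.2 s.
2. the case goes over the deck's edge under the open flap (value of joint flap above 0.5 rad and x of case_mid in the frame of drop_box above 0 m).
At the end, for the whole second after the job is handed in: The watch case lies at rest in the bin: its centre between the bin's walls and lower than 42 mm above the bench; the flap is shut (below 0.06 rad) (x of case_mid in the frame of drop_box between 0 and 0.08 m and y of case_mid in the frame of drop_box between -0.026 and 0.026 m and height (world z) of case_mid below 0.042 m and value of joint flap below 0.06 rad and linear speed of watch_case below 0.02 m/s); the robot touches nothing.
It fails at once if the case is lifted more than 15 mm off the deck (height (world z) of case_mid above 0.066 m).
It fails at once if another thing on the bench is moved by more than 20 mm (distance of any of loupe, vial_1, oil_cup from where it was at the start of the episode above 0.02 m).
It also fails if it takes over 40 s, if anything falls off the work surface, if the arm or the gripper's body presses on something with over 40 N, if the wrist force passes 120 N, or if a joint passes its speed limit or range.

### The arm

A 7-joint arm with a two-finger parallel gripper is mounted at the origin on a cart in front of the work surface, level with it; the furniture and walls round the work are solid. World frame = base frame: x ahead of the robot, y to its left, z up, the work surface at z = 0. Lengths are in m, angles in rad, forces in N, time in s.
With the tool pointing down it reaches from about 0.4 to 0.875 m from the base axis. Payload 19.3 kg.
Tool frame: the origin (TCP) lies at the very end of the fingers, on their centre line; the grasp point (between the pads) lies 19 mm behind it; z points along the fingers, y is the direction in which the jaws open and shut (so a half turn about z gives the same grasp; the last joint's range is limited). The gripper opens to 85 mm and grips with 20 to 120 N. Pads are 22 mm wide; open, the fingers measure 114 mm over their backs; the gripper's body (76 mm by 85 mm) begins 54 mm behind the grasp point. The pads swing forward as they close: fully open they stand 13 mm farther back than shut.
Start: joints at [-1.188, 0.521, -0.036, 1.599, 0.021, 1.021, -0.113], TCP at [0.273, 0.562, 0.231] pointing down, gripper open.
Joint ranges: [-2.91, 2.91], [-0.3, 2.13], [-1.5, 1.42], [0.17, 2.43], [-1.26, 4.41], [0.16, 1.93], [-2.52, 2.52]. Speed limits (rad/s): [1.89, 1.89, 2.39, 2.39, 3.01, 3.01, 3.01].

### API

Orientations are given as [roll, pitch, yaw] about the fixed x, y, z axes, in that order (R = Rz(yaw) Ry(pitch) Rx(roll)).
In Python, from workcell import bot, vision, job_done gives the robot as it stands.
- The arm moves only by the tool arm_command, never from a script. Its arguments are lists of equal length, an entry for each row: "gripper": the finger opening in cm, from 0 to 8.54; "slide": the shift along the tool's x, y, z in cm, a list of three; "turn": the turn, a rotation vector about the tool's x, y, z in degrees, a list of three. A call has 1 to 5 rows; each row is the pose to reach, as a shift and turn from the pose commanded when the call began, along the tool's axes at that moment; what a row does not reach only later rows make up. A row lasts 1/8 s, in which the tool goes at most 62.5 mm and 10.7 degrees, less where a joint would pass 70% of its speed; a pose out of reach is approached as far as the arm can. A call with a gripper value outside its range is refused whole. The fingers move at their own pace and stop on an object; "force" is the grip in N (left out, the last holds). Time passes only in rows, so rows that repeat a pose let the fingers close. It gives the time, the measured TCP pose, the force and the opening at its end, in the units of the state.
- bot.observe(): the state, without advancing time (a new reading comes with each control period).
- vision.grab_frame(name): name is "scene" or "top" or "wrist"; returns the picture (384x512x3 uint8, blue, green, red); there is no depth.
- vision.camera_model(name): a dict with "mtx" (3x3 intrinsics, pixels), "T" (4x4, takes a point from camera to world coordinates). Camera axes: x right, y down, z forward; pixel columns grow to the right and rows downward; lengths in m; the calibration is good to about 2 mm. A picture is of the moment at which its call begins: read the wrist's pose just before it. camera_model takes no time and is no camera call; for the wrist camera it gives the pose at the moment of the call.
- job_done(): hands the job in, once; it reports no verdict.
The state is a dict: "clock": time; "qpos": joint angles; "qd": joint speeds; "joint_efforts": joint torques, N m; "position": TCP position; "tool_rot": TCP orientation; "force": force on the tool from outside, world axes, zero at the start; "moment": the same for the moment, N m; "grip_width": finger opening in m.
Only numpy, scipy, OpenCV 4.12 (cv2) and the standard library are available. Lean on these libraries where they do the work, as an engineer would, in place of code of your own. Each camera call takes 0.05 s, during which the arm holds its last target. There are 200 camera calls.

## Working session

There is one attempt and no reset: what is moved stays moved. The work goes in short steps, Python scripts to look and compute and a tool call to move; the robot and the scene stay as the last step left them, time stands still between calls to the robot, and variables do not carry over. Pictures are saved under pics/ and viewed, about 8 in all and at most 12, crops included, and the job is handed in when it is done.

Besides the shell and the picture viewer there is one more tool, called after "Call:" by a JSON object that holds its "method" and its "body". arm_command: Moves the arm, as the interface text tells. Its arguments: {"type":"object","properties":{"gripper":{"type":"array","items":{"type":"number"}},"slide":{"type":"array","items":{"type":"array","items":{"type":"number"}}},"turn":{"type":"array","items":{"type":"array","items":{"type":"number"}}},"force":{"type":"number"}},"required":["gripper","slide","turn"]}

```bash
ls; mkdir -p pics; python3 - <<'E'
from workcell import bot, vision
import cv2,numpy as np
s=bot.observe();print({k:np.round(v,3).tolist() for k,v in s.items()})
for n in("scene","top"):
    cv2.imwrite(f"pics/{n}0.png",vision.grab_frame(n));m=vision.camera_model(n);print(n,np.round(m["mtx"],1).tolist(),np.round(m["T"],4).tolist())
E
```

```text
pics
{'clock': 0.0, 'qpos': [-1.188, 0.522, -0.036, 1.6, 0.021, 1.021, -0.113], 'qd': [-0.002, 0.0, -0.002, -0.001, 0.001, -0.0, -0.002], 'joint_efforts': [-0.002, -92.709, 1.979, -36.994, 0.018, 0.008, -0.0], 'position': [0.273, 0.562, 0.231], 'tool_rot': [-3.14, 0.0, 2.689], 'force': [-0.846, 0.061, -0.381], 'moment': [-0.048, -0.044, 0.036], 'grip_width': 0.085}
scene [[408.8, 0.0, 255.4], [0.0, 408.8, 189.7], [0.0, 0.0, 1.0]] [[-0.5368, -0.4537, 0.7114, -0.0602], [-0.8437, 0.2947, -0.4487, 0.5396], [-0.006, -0.841, -0.5409, 0.54], [0.0, 0.0, 0.0, 1.0]]
top [[393.0, 0.0, 259.8], [0.0, 393.0, 194.8], [0.0, 0.0, 1.0]] [[-0.0063, -0.9809, 0.1945, 0.387], [-0.9999, 0.0045, -0.0099, 0.1787], [0.0088, -0.1945, -0.9809, 0.9756], [0.0, 0.0, 0.0, 1.0]]
```

View pics/top0.png

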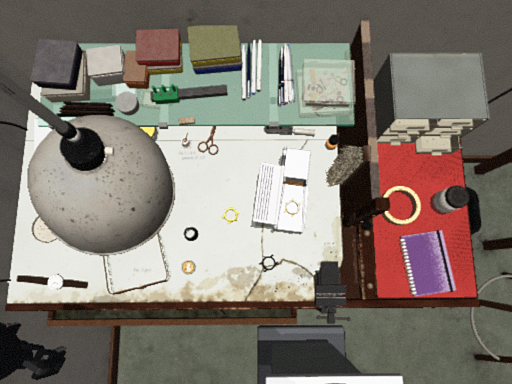

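View pics/scene0.png

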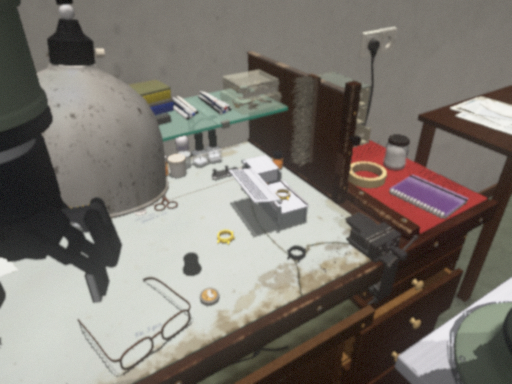

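The gilt ring on the box deck at top pixel (292,207) is the likely case. Lookalikes are the yellow ring (231,214), black ring (268,262) and orange disc (189,267). The black thing at (190,234) is the loupe. I'll check the choice in a close crop.

```bash
cat > h.py <<'E'
from workcell import bot, vision
import cv2,numpy as np
def ray(n,u,v,z,m=None):
    m=m or vision.camera_model(n);T=np.array(m["T"]);d=T[:3,:3]@np.linalg.solve(m["mtx"],[u,v,1.]);o=T[:3,3]
    return o+d*(z-o[2])/d[2]
def proj(n,p,m=None):
    m=m or vision.camera_model(n);T=np.array(m["T"]);c=T[:3,:3].T@(np.array(p)-T[:3,3]);q=np.array(m["mtx"])@c;return q[:2]/q[2]
E
python3 - <<'E'
from h import *
a=cv2.imread("pics/top0.png")[120:260,225:365];b=cv2.imread("pics/scene0.png")[140:250,210:330]
A=cv2.resize(a,None,fx=4,fy=4,interpolation=cv2.INTER_CUBIC)
cv2.imwrite("pics/c1.png",A)
cv2.imwrite("pics/c2.png",cv2.resize(b,None,fx=5,fy=5,interpolation=cv2.INTER_CUBIC))
for n,u,v,z in [("case",292,207,.05),("far r",310,151,.07),("near r",303,232,.045),("near l",275,230,.045),("loupe",190,234,.03),("vial",332,142,.046),("oilcup",186,140,.05)]: print(n,ray("top",u,v,z).round(3))
print(proj("top",[0,0,0]),proj("top",[.273,.562,.23]))
E
```

```text
case [0.54  0.093 0.05 ]
far r [0.673 0.048 0.07 ]
near r [0.481 0.067 0.045]
near l [0.486 0.134 0.045]
loupe [0.479 0.337 0.03 ]
vial [ 0.704 -0.011  0.046]
oilcup [0.709 0.351 0.05 ]
[336.57242582 447.71663751] [ 43.02521619 338.84614114]
```

View pics/c1.png

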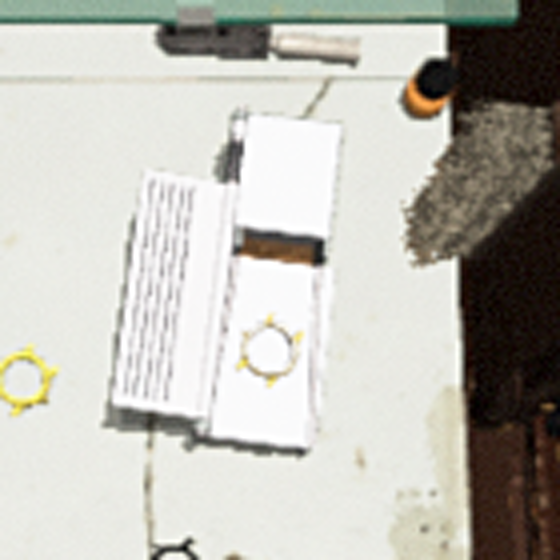

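View pics/c2.png

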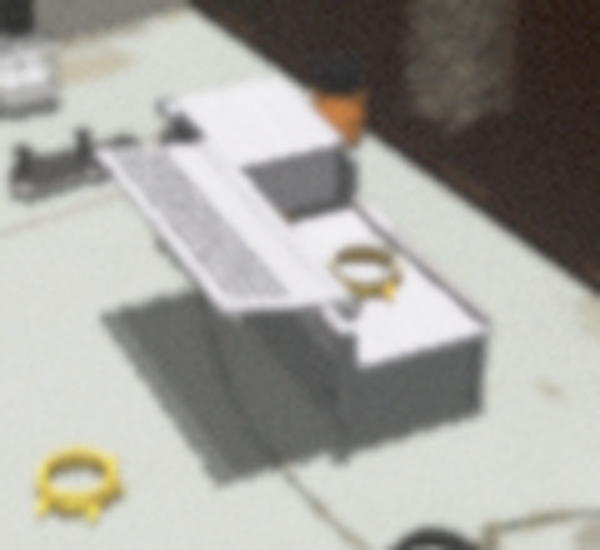

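The crops confirm it: the gilt ring on the deck, at crop 1 (269,350), is the target. The yellow ring is on the bench at crop 1 (25,380), and the black one is at the bottom (175,555). Next I fit the box pose from its corners.

```bash
python3 - <<'E'
from h import *
from scipy.optimize import least_squares
P=[((308,449),(-110,-35,45)),((210,437),(-110,35,45)),((112,402),(-104,93.7,85.7)),((150,170),(36,93.7,85.7))]
m=vision.camera_model("top")
px=np.array([[u/4+224.6,v/4+119.6] for (u,v),_ in P]);B=np.array([b for _,b in P])/1e3
def W(q,b): c,s=np.cos(q[2]),np.sin(q[2]);return np.array([q[0]+c*b[0]-s*b[1],q[1]+s*b[0]+c*b[1],b[2]])
f=lambda q:(np.array([proj("top",W(q,b),m) for b in B])-px).ravel()
r=least_squares(f,[.59,.09,-.1]);q=r.x;print(q.round(4),r.fun.round(2))
c,s=np.cos(q[2]),np.sin(q[2]);tob=lambda p:(np.array([[c,s],[-s,c]])@(p[:2]-q[:2])).round(4)
print("case box",tob(ray("top",269/4+224.6,350/4+119.6,.0505)))
sc=lambda u,v:(u/5+209.6,v/5+139.6)
print("deck NR by scene",tob(ray("scene",*sc(488,328),.045)),"NL",tob(ray("scene",*sc(360,366),.045)),"bar near outer",tob(ray("scene",*sc(225,308),.0857)),"case",tob(ray("scene",*sc(366,268),.0505)))
np.save("q.npy",q)
s_=bot.observe()
print("target above start (box -85,35):",W(q,[-.085,.035,.05]),"yaw deg",np.degrees(q[2]), "vial box",tob(ray("top",332,142,.046)))
E
```

```text
[ 0.5922  0.0791 -0.1699] [ 3.23  1.46 -1.44 -0.36 -1.09 -0.38 -0.64 -0.79]
case box [-0.0538  0.005 ]
deck NR by scene [-0.1088 -0.0282] NL [-0.1121  0.0334] bar near outer [-0.1063  0.0908] case [-0.0544  0.0027]
target above start (box -85,35): [0.51438513 0.1280053  0.05      ] yaw deg -9.732045228105834 vial box [ 0.1254 -0.0696]
```

```bash
cat >> h.py <<'E'
from scipy.spatial.transform import Rotation as Ro
def boxR(q,tilt): # tool down, tool y along box y, body leaning to box -x by tilt deg
    return Ro.from_euler('z',q[2]+np.pi)*Ro.from_euler('x',-np.pi)*Ro.from_euler('y',-tilt,degrees=True)
def W(q,b): c,s=np.cos(q[2]),np.sin(q[2]);return np.array([q[0]+c*b[0]-s*b[1],q[1]+s*b[0]+c*b[1],b[2]])
def rel(p,R): # slide (cm), turn (deg) from current pose
    s=bot.observe();R0=Ro.from_euler('xyz',s["tool_rot"])
    return (R0.inv().apply(np.array(p)-s["position"])*100).round(2).tolist(),np.degrees((R0.inv()*R).as_rotvec()).round(1).tolist()
E
python3 - <<'E'
from h import *
q=np.load("q.npy")
for u,v in[(100,250),(172,190),(150,235)]:print("lamp",ray("top",u,v,.25).round(3))
for p in [(.33,.40,.231),(.38,.26,.231),W(q,(-.085,.035,.21))]: print(np.round(p,3),rel(p,boxR(q,0)))
E
```

```text
lamp [0.429 0.464 0.25 ]
lamp [0.541 0.337 0.25 ]
lamp [0.456 0.374 0.25 ]
[0.33  0.4   0.231] ([-12.17, -12.07, -0.01], [-0.1, -0.0, -16.2])
[0.38  0.26  0.231] ([-22.79, -22.47, 0.0], [-0.1, -0.0, -16.2])
[0.514 0.128 0.21 ] ([-40.65, -28.46, 2.11], [-0.1, -0.0, -16.2])
```

Call:
{"method": "arm_command", "body": {"gripper": [8.5,8.5,7,5.5,5.5], "slide": [[-4,-5,0],[-8,-9.5,0],[-11.5,-13,0],[-15,-17,0],[-19,-20.5,0]], "turn": [[0,0,0],[0,0,0],[0,0,0],[0,0,-5],[0,0,-10]]}}

```text
clock: 0.72
position: [0.3546, 0.2928, 0.2313]
tool_rot: [-3.141, -0.0, 2.867]
force: [0.7, 1.3, -1.0]
grip_width: 0.0552
```

```bash
python3 - <<'E'
from h import *
q=np.load("q.npy")
print(rel(W(q,(-.085,.035,.21)),boxR(q,0)))
E
```

```text
([-19.85, -11.52, 2.13], [-0.0, -0.0, -6.0])
```

Call:
{"method": "arm_command", "body": {"gripper": [5.5,5.5,5.5,5.5,5.5], "slide": [[-4,-4.5,0],[-9,-7.5,0.5],[-14,-10,1.5],[-18,-11.5,2],[-19.9,-11.5,2.1]], "turn": [[0,0,-6],[0,0,-6],[0,0,-6],[0,0,-6],[0,0,-6]]}}

```text
clock: 1.35
position: [0.5156, 0.1269, 0.2097]
tool_rot: [-3.14, -0.001, 2.965]
force: [0.0, 0.8, -0.4]
grip_width: 0.0552
```

```bash
python3 - <<'E'
from h import *
q=np.load("q.npy")
s=bot.observe();print(s["position"],s["tool_rot"],s["grip_width"],s["force"])
m=vision.camera_model("wrist");im=vision.grab_frame("wrist");print(np.round(m["mtx"],1).tolist(),np.round(m["T"],4).tolist())
np.savez("w1.npz",mtx=m["mtx"],T=m["T"])
im=cv2.resize(im,None,fx=1.5,fy=1.5)
for b in [(-110,-35,45),(-110,35,45),(0,-23,45),(0,23,45),(-104,93.7,85.7),(36,93.7,85.7),(-54,4,50)]:
    u=proj("wrist",W(q,np.array(b)/1e3),m)*1.5;cv2.circle(im,tuple(int(x) for x in u),3,(0,0,255),-1);print(b,u.round(0))
cv2.imwrite("pics/w1.png",im)
E
```

```text
[0.51556324 0.12692159 0.20967018] [-3.14049467e+00 -5.07654511e-04  2.96494692e+00] 0.05524530320355214 [ 0.02658789  0.79265255 -0.43983471]
[[342.3, 0.0, 255.0], [0.0, 342.3, 191.8], [0.0, 0.0, 1.0]] [[0.1757, 0.9504, 0.2566, 0.4484], [0.9844, -0.1694, -0.0467, 0.138], [-0.0009, 0.2608, -0.9654, 0.3525], [0.0, 0.0, 0.0, 1.0]]
(-110, -35, 45) [269. 222.]
(-110, 35, 45) [386. 221.]
(0, -23, 45) [298. 389.]
(0, 23, 45) [368. 389.]
(-104, 93.7, 85.7) [498. 242.]
(36, 93.7, 85.7) [486. 474.]
(-54, 4, 50) [336. 313.]
```

View pics/w1.png

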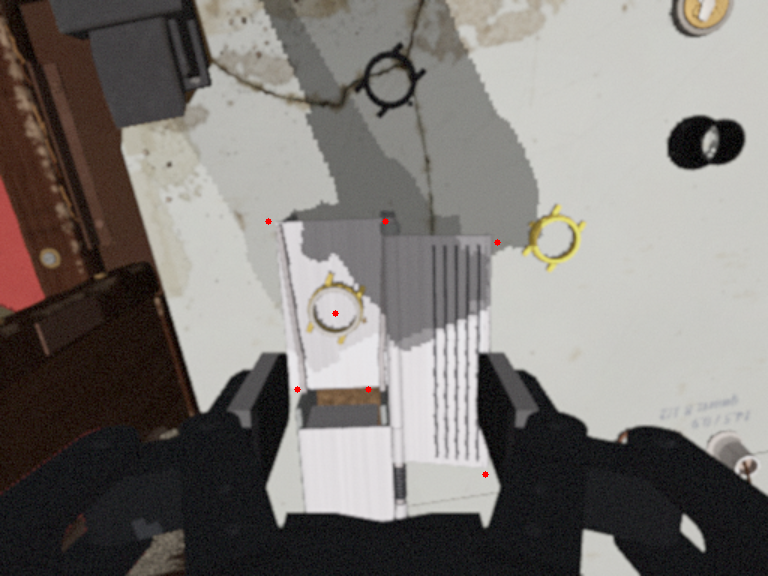

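The wrist view shows the box at (285-490, 215-520) and the case at (336,308). My fit is a few mm off sideways. I'll zoom in with the contrast stretched to refine it.

```bash
python3 - <<'E'
from h import *
im=cv2.imread("pics/w1.png")
im=vision.grab_frame("wrist")[135:350,175:340]
g=np.clip((im.astype(float)-60)*1.0,0,255);g=(255*(im/255.)**2.2).astype(np.uint8)
g=cv2.resize(g,None,fx=2.8*1.3,fy=2.8,interpolation=cv2.INTER_CUBIC)
print(g.shape);cv2.imwrite("pics/w2.png",g)
E
```

```text
(602, 601, 3)
```

View pics/w2.png

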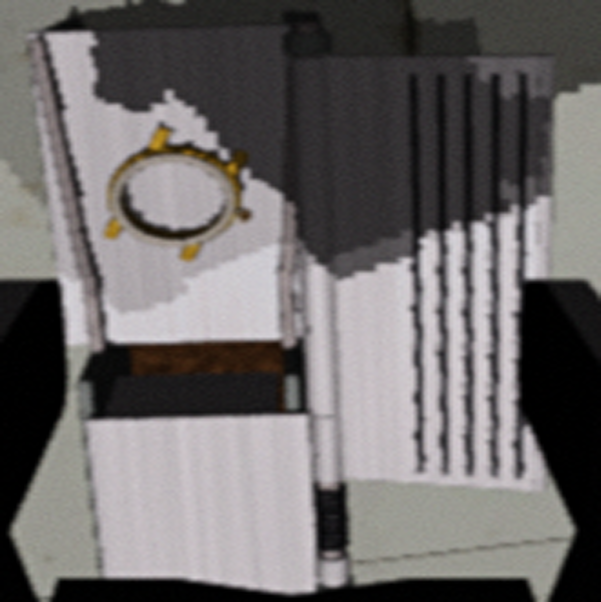

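```bash
python3 - <<'E'
from h import *
from scipy.optimize import least_squares
z=np.load("w1.npz");m={"mtx":z["mtx"],"T":z["T"]}
c=lambda x,y:np.array([175+x/3.64-.4,135+y/2.8-.4])
P=[((30,33),(-110,-35,45)),((65,345),(0,-35,45)),((105,347),(0,-23.5,45)),((282,345),(0,23.5,45)),((553,58),(-104,93.7,85.7)),((545,490),(36,93.7,85.7))]
px=np.array([c(*a) for a,_ in P]);B=np.array([b for _,b in P])/1e3
f=lambda q:(np.array([proj("w",W(q,b),m) for b in B])-px).ravel()
r=least_squares(f,np.load("q.npy"),loss="soft_l1");q=r.x;print(q.round(4),np.degrees(q[2]),f(q).reshape(-1,2).round(1).tolist())
np.save("q2.npy",q)
C,S=np.cos(q[2]),np.sin(q[2]);tob=lambda p:(np.array([[C,S],[-S,C]])@(p[:2]-q[:2])).round(4)
for a,zz in [((175,197),.0505),((318,300),.076),((332,570),.076)]: print(a,tob(ray("w",*c(*a),zz,m)))
print("rear lug",tob(ray("w",*c(160,128),.05,m)),"tcp",tob(bot.observe()["position"]))
print(rel(W(q,(-.085,.035,.13)),boxR(q,8)))
E
```

```text
[ 0.5909  0.0847 -0.1392] -7.977856849339061 [[-1.7, 0.2], [-0.8, 0.7], [-0.1, -0.4], [-0.9, -1.3], [8.1, -0.2], [6.7, 1.5]]
(175, 197) [-0.0555 -0.0005]
(318, 300) [-0.0286  0.0344]
(332, 570) [0.0698 0.0349]
rear lug [-0.0789 -0.0029] tcp [-0.0807  0.0326]
([0.44, 0.23, 7.97], [-0.2, -8.0, -2.1])
```

```bash
python3 - <<'E'
from h import *
q=np.load("q2.npy")
for z in(.13,.095): print(rel(W(q,(-.096,.035,z)),boxR(q,8)))
E
```

```text
([1.54, 0.19, 7.97], [-0.2, -8.0, -2.1])
([1.54, 0.19, 11.47], [-0.2, -8.0, -2.1])
```

Call:
{"method": "arm_command", "body": {"gripper": [5.5,5.5,5.5,5.5], "slide": [[1.5,0.2,4],[1.5,0.2,8],[1.5,0.2,11],[1.5,0.2,11.4]], "turn": [[-0.2,-4,-2.1],[-0.2,-8,-2.1],[-0.2,-8,-2.1],[-0.2,-8,-2.1]]}}

```text
clock: 1.95
position: [0.4983, 0.1341, 0.0951]
tool_rot: [-3.141, 0.137, 3.006]
force: [1.0, -0.6, 0.3]
grip_width: 0.0553
```

```bash
python3 - <<'E'
from h import *
q=np.load("q2.npy")
print(bot.observe()["force"].round(2) if hasattr(bot.observe()["force"],"round") else bot.observe()["force"])
for z in(.085,.08,.075,.07,.05): print(rel(W(q,(-.096,.035,z)),boxR(q,8)))
im=vision.grab_frame("scene")[110:270,180:360]
cv2.imwrite("pics/s2.png",cv2.resize(im,None,fx=3.6,fy=3.6,interpolation=cv2.INTER_CUBIC))
E
```

```text
[ 1.01 -0.64  0.31]
([-0.11, -0.11, 1.03], [-0.0, -0.2, 0.2])
([-0.04, -0.11, 1.53], [-0.0, -0.2, 0.2])
([0.03, -0.11, 2.02], [-0.0, -0.2, 0.2])
([0.09, -0.11, 2.52], [-0.0, -0.2, 0.2])
([0.37, -0.11, 4.5], [-0.0, -0.2, 0.2])
```

View pics/s2.png

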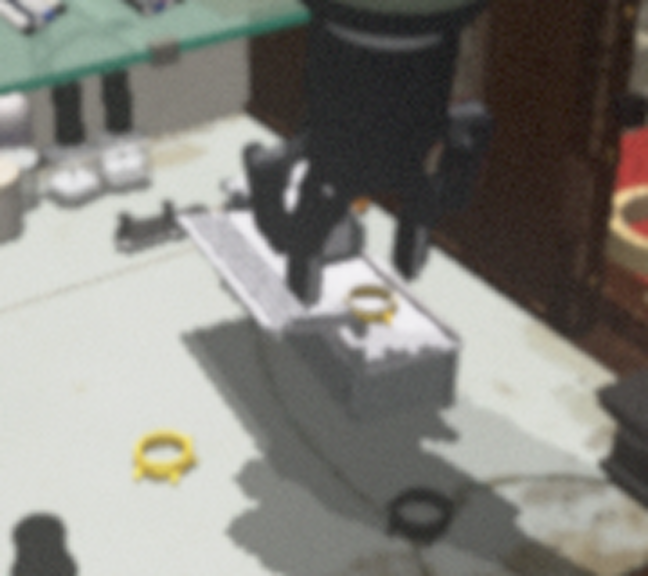

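The left finger, at crop (305,290), is over the near end of the bar. The right one (410,265) is over the deck. I'll go down until the force shows contact.

Call:
{"method": "arm_command", "body": {"gripper": [5.5,5.5], "slide": [[-0.1,-0.1,1.0],[-0.1,-0.1,1.3]], "turn": [[0,0,0],[0,0,0]]}}

```text
clock: 2.25
position: [0.503, 0.1324, 0.0838]
tool_rot: [3.14, 0.14, 3.004]
force: [0.8, 0.4, 0.6]
grip_width: 0.055
```

Call:
{"method": "arm_command", "body": {"gripper": [5.5,5.5], "slide": [[0.05,0,0.3],[0.05,0,0.4]], "turn": [[0,0,0],[0,0,0]]}}

```text
clock: 2.5
position: [0.5027, 0.1325, 0.0796]
tool_rot: [3.141, 0.14, 3.004]
force: [-0.0, 0.2, -0.7]
grip_width: 0.0549
```

Call:
{"method": "arm_command", "body": {"gripper": [5.5,5.5], "slide": [[0.05,0,0.3],[0.05,0,0.4]], "turn": [[0,0,0],[0,0,0]]}}

```text
clock: 2.75
position: [0.5029, 0.1328, 0.0755]
tool_rot: [3.14, 0.14, 3.005]
force: [0.1, 2.1, 3.0]
grip_width: 0.0552
```

Call:
{"method": "arm_command", "body": {"gripper": [5.5,5.5], "slide": [[0.05,0,0.3],[0.05,0,0.4]], "turn": [[0,0,0],[0,0,0]]}}

```text
clock: 3.0
position: [0.5029, 0.1327, 0.0714]
tool_rot: [3.14, 0.14, 3.005]
force: [-0.5, 2.5, 2.5]
grip_width: 0.0552
```

Contact came at TCP z ≈ 0.076, so the tips sit about 5 mm behind the TCP. I'll press on to TCP z ≈ 0.046.

Call:
{"method": "arm_command", "body": {"gripper": [5.5,5.5,5.5], "slide": [[0.1,0,0.8],[0.2,0,1.6],[0.3,0,2.0]], "turn": [[0,0,0],[0,0,0],[0,0,0]]}}

```text
clock: 3.38
position: [0.5026, 0.1322, 0.051]
tool_rot: [3.141, 0.14, 3.004]
force: [0.3, -0.1, 7.0]
grip_width: 0.0552
```

Call:
{"method": "arm_command", "body": {"gripper": [5.5,5.5,5.5], "slide": [[0.05,0,0.3],[0.05,0,0.5],[0.05,0,0.5]], "turn": [[0,0,0],[0,0,0],[0,0,0]]}}

```text
clock: 3.75
position: [0.5028, 0.1325, 0.0461]
tool_rot: [3.141, 0.14, 3.005]
force: [-0.8, 1.8, 5.1]
grip_width: 0.0551
```

```bash
python3 - <<'E'
from h import *
q=np.load("q2.npy");s=bot.observe()
C,S=np.cos(q[2]),np.sin(q[2]);print("tcp box",np.array([[C,S],[-S,C]])@(s["position"][:2]-q[:2]),s["position"],s["force"])
a=vision.grab_frame("scene")[100:260,180:380];b=vision.grab_frame("wrist")[60:360,100:400]
a=cv2.resize(a,(450,360),interpolation=cv2.INTER_CUBIC);b=cv2.resize(b,(340,360))
cv2.imwrite("pics/s3.png",np.hstack([a,b]))
for x in (-.06,-.025): print(x,rel(W(q,(x,.035,s["position"][2])),boxR(q,8)))
E
```

```text
tcp box [-0.09386702  0.03519122] [0.50278803 0.13254403 0.04612912] [-0.83404283  1.82378653  5.13803378]
-0.06 ([-3.35, -0.03, 0.48], [0.1, 0.0, 0.1])
-0.025 ([-6.82, -0.04, 0.97], [0.1, 0.0, 0.1])
```

View pics/s3.png

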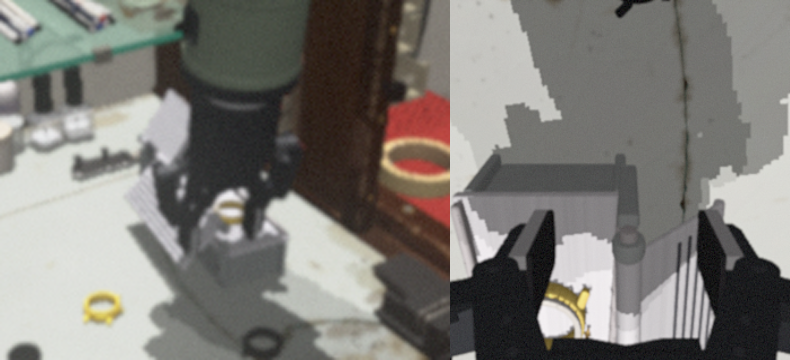

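The cover stands open (left pane, 165,125), and the case lies ahead of the right finger (right pane, 560,310). Pushing now.

Call:
{"method": "arm_command", "body": {"gripper": [5.5,5.5,5.5,5.5,5.5], "slide": [[-0.8,0,0.1],[-1.6,0,0.22],[-2.4,0,0.34],[-3.2,0,0.45],[-3.8,0,0.53]], "turn": [[0,0,0],[0,0,0],[0,0,0],[0,0,0],[0,0,0]]}}

```text
clock: 4.47
position: [0.5404, 0.1276, 0.046]
tool_rot: [3.141, 0.138, 3.005]
force: [-4.0, 5.1, 4.2]
grip_width: 0.0548
```

```bash
python3 - <<'E'
from h import *
q=np.load("q2.npy");s=bot.observe()
C,S=np.cos(q[2]),np.sin(q[2]);print("tcp box",np.array([[C,S],[-S,C]])@(s["position"][:2]-q[:2]),s["position"],s["force"])
a=vision.grab_frame("scene")[120:220,230:330];b=vision.grab_frame("top")[120:250,230:360]
cv2.imwrite("pics/s4.png",np.hstack([cv2.resize(x,(390,390),interpolation=cv2.INTER_CUBIC) for x in(a,b)]))
for x in (-.025,-.02): print(x,rel(W(q,(x,.035,.046)),boxR(q,8)))
E
```

```text
tcp box [-0.05597829  0.03550655] [0.54035383 0.12759772 0.04599446] [-3.98286649  5.13736318  4.23021789]
-0.025 ([-3.02, -0.06, 0.43], [0.1, -0.0, 0.1])
-0.02 ([-3.51, -0.06, 0.5], [0.1, -0.0, 0.1])
```

View pics/s4.png

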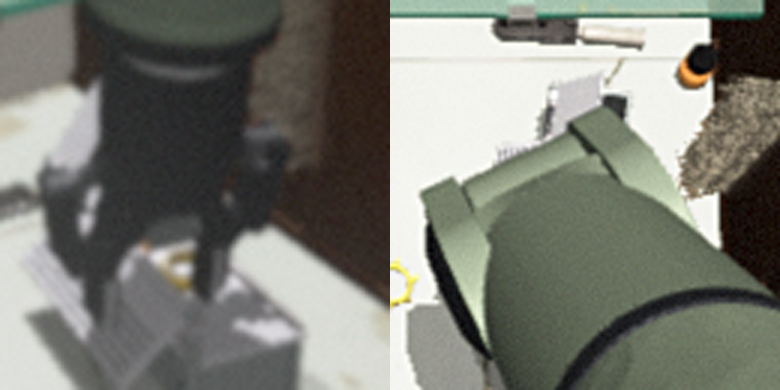

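The case is still ahead of the finger at (180,270), and the flap is open. I'll keep pushing and watch the force.

Call:
{"method": "arm_command", "body": {"gripper": [5.5,5.5,5.5,5.5], "slide": [[-0.7,0,0.1],[-1.4,0,0.2],[-2.1,0,0.3],[-2.6,0,0.37]], "turn": [[0,0,0],[0,0,0],[0,0,0],[0,0,0]]}}

```text
clock: 5.08
position: [0.5663, 0.124, 0.046]
tool_rot: [3.141, 0.139, 3.005]
force: [-4.6, 4.6, 4.5]
grip_width: 0.055
```

Call:
{"method": "arm_command", "body": {"gripper": [5.5,5.5,5.5], "slide": [[-0.4,0,0.05],[-0.8,0,0.11],[-0.8,0,0.11]], "turn": [[0,0,0],[0,0,0],[0,0,0]]}}

```text
clock: 5.45
position: [0.5743, 0.1241, 0.0462]
tool_rot: [3.139, 0.139, 3.006]
force: [-4.0, 9.3, 7.1]
grip_width: 0.055
```

```bash
python3 - <<'E'
from h import *
q=np.load("q2.npy");s=bot.observe()
C,S=np.cos(q[2]),np.sin(q[2]);print("tcp box",np.array([[C,S],[-S,C]])@(s["position"][:2]-q[:2]),s["position"],s["force"])
a=vision.grab_frame("scene")[120:220,230:330];b=vision.grab_frame("wrist")[150:384,150:384]
cv2.imwrite("pics/s5.png",np.hstack([cv2.resize(x,(390,390),interpolation=cv2.INTER_CUBIC) for x in(a,b)]))
E
```

```text
tcp box [-0.02186968  0.03674135] [0.57430371 0.12408662 0.04615746] [-3.99807052  9.31454668  7.13896091]
```

View pics/s5.png

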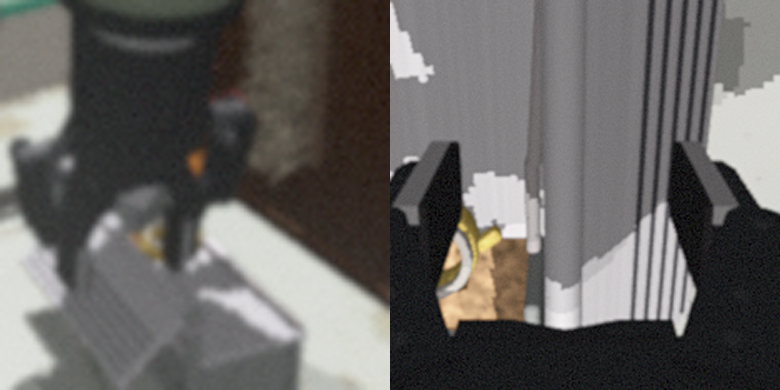

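The case now hangs mostly over the bin (right pane, 465,260) but hasn't dropped. I'll push a few mm more.

Call:
{"method": "arm_command", "body": {"gripper": [5.5,5.5,5.5], "slide": [[-0.3,0,0.04],[-0.5,0,0.07],[-0.5,0,0.07]], "turn": [[0,0,0],[0,0,0],[0,0,0]]}}

```text
clock: 5.92
position: [0.5793, 0.1245, 0.0463]
tool_rot: [3.138, 0.139, 3.007]
force: [-5.1, 14.2, 7.9]
grip_width: 0.0554
```

```bash
python3 - <<'E'
from h import *
q=np.load("q2.npy");s=bot.observe()
C,S=np.cos(q[2]),np.sin(q[2]);print("tcp box",np.array([[C,S],[-S,C]])@(s["position"][:2]-q[:2]),s["position"],s["force"])
b=vision.grab_frame("wrist")[150:384,150:384];b2=vision.grab_frame("scene")[160:210,250:300]
cv2.imwrite("pics/s6.png",np.hstack([cv2.resize(x,(390,390),interpolation=cv2.INTER_CUBIC) for x in(b2,b)]))
E
```

```text
tcp box [-0.01701663  0.03780933] [0.57925801 0.12447071 0.04627738] [-5.11038832 14.20115671  7.88701906]
```

View pics/s6.png

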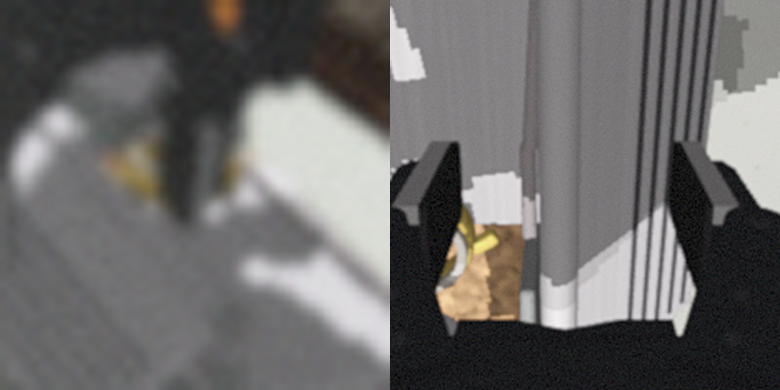

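The side force grew to 14 N, so either the case is wedging or the gripper body is grazing the cover. I'll back off a little, keep the flap pressed, and locate the gilt pixels numerically because few views remain.

Call:
{"method": "arm_command", "body": {"gripper": [5.5,5.5], "slide": [[0.5,0,-0.07],[0.6,0,-0.08]], "turn": [[0,0,0],[0,0,0]]}}

```text
clock: 6.28
position: [0.5743, 0.1243, 0.0466]
tool_rot: [3.139, 0.141, 3.006]
force: [3.5, 8.7, 4.5]
grip_width: 0.055
```

Call:
{"method": "arm_command", "body": {"gripper": [5.5,5.5], "slide": [[0.7,0,-0.1],[1.4,0,-0.2]], "turn": [[0,0,0],[0,0,0]]}}

```text
clock: 6.52
position: [0.5606, 0.125, 0.0467]
tool_rot: [3.14, 0.142, 3.004]
force: [5.4, 2.8, 3.5]
grip_width: 0.0552
```

```bash
python3 - <<'E'
from h import *
q=np.load("q2.npy");s=bot.observe()
C,S=np.cos(q[2]),np.sin(q[2]);tob=lambda p:(np.array([[C,S],[-S,C]])@(p[:2]-q[:2])*1e3).round(1)
print("tcp box",tob(s["position"]),s["position"],s["force"])
m=vision.camera_model("wrist")
im=vision.grab_frame("wrist");cv2.imwrite("pics/w7.png",im);sc=vision.grab_frame("scene");cv2.imwrite("pics/s7.png",sc)
for b in [(0,-23.5,45),(0,23.5,45),(0,0,45),(17,0,50),(0,8,50)]: print(b,proj("w",W(q,np.array(b)/1e3),m).round(0))
def gilt(im): 
    h=cv2.cvtColor(im,cv2.COLOR_BGR2HSV);return cv2.inRange(h,(18,110,60),(35,255,255))
k=gilt(im)
for n,k,mm in(("wrist",gilt(im),m),("scene",gilt(sc),vision.camera_model("scene"))):
    c,l,st,ce=cv2.connectedComponentsWithStats(k)
    for i in range(1,c):
        if st[i,4]>8: print(n,st[i],ce[i].round(),tob(ray("w",*ce[i],.05,mm)))
E
```

```text
tcp box [-35.5  35.8] [0.56063637 0.1250219  0.04669191] [5.39596994 2.84126294 3.52546363]
(0, -23.5, 45) [138. 312.]
(0, 23.5, 45) [232. 312.]
(0, 0, 45) [185. 312.]
(17, 0, 50) [186. 346.]
(0, 8, 50) [200. 320.]
wrist [ 429   79   83   90 2581] [474. 125.] [-95.7 117.5]
wrist [186 288  33  41 390] [201. 304.] [-9.7  9.2]
wrist [180 325  17  15 127] [188. 333.] [8.3 1.4]
scene [143  89  27  14 218] [157.  96.] [676.6 106.2]
scene [218 230  16  13  96] [225. 237.] [-137.7  166.6]
scene [417 280   7   9  34] [420. 284.] [-383.8  -77.6]
scene [202 291  10   9  34] [205. 296.] [-262.3  247.4]
scene [212 291   4   6  11] [214. 293.] [-261.6  232.5]
```

```bash
python3 - <<'E'
import cv2,numpy as np
b=cv2.imread("pics/w7.png")[230:384,110:290];b2=cv2.imread("pics/s7.png")[130:215,225:320]
cv2.imwrite("pics/s8.png",np.hstack([cv2.resize(b2,None,fx=3,fy=462/85,interpolation=cv2.INTER_CUBIC)[:462],cv2.resize(b,None,fx=2.8,fy=3,interpolation=cv2.INTER_CUBIC)]))
E
```

```text
(no output)
```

View pics/s8.png

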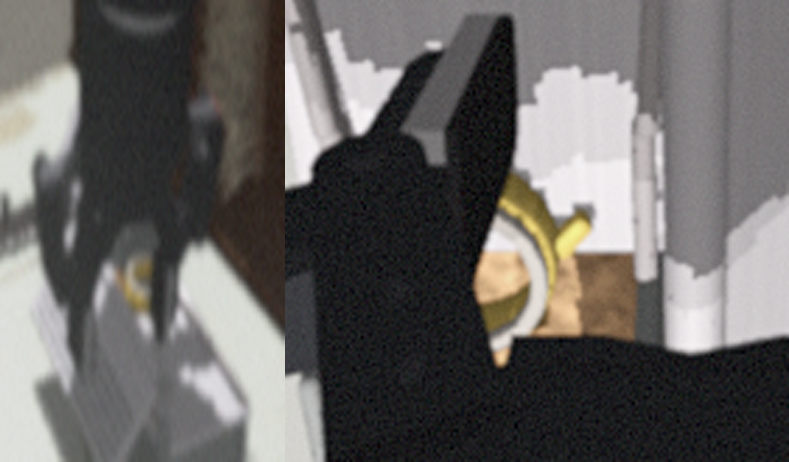

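The ring sits right of the deck centre, about y = -6 mm, with its rear still about 13 mm short of the edge. It looks dragged back by the retreat. I'll check where the fingertip actually is relative to it.

```bash
python3 - <<'E'
from h import *
q=np.load("q2.npy");s=bot.observe();m=vision.camera_model("wrist")
R=Ro.from_euler('xyz',s["tool_rot"])
for t in [(11,-27.5,-5),(-11,-27.5,-5),(11,-27.5,-25),(-11,-27.5,-25),(-11,-42,-5)]:
    p=s["position"]+R.apply(np.array(t)/1e3);u=proj("w",p,m);us=proj("scene",p)
    print(t,p.round(4),"wrist px",u.round(0),"s8 pane",((u[0]-110)*2.8+285).round(),((u[1]-230)*3).round(), "scene pane",((us[0]-225)*3).round(),((us[1]-130)*462/85).round())
E
```

```text
(11, -27.5, -5) [0.5446 0.0993 0.0499] wrist px [194. 236.] s8 pane 519.0 18.0 scene pane 160.0 345.0
(-11, -27.5, -5) [0.5662 0.0964 0.053 ] wrist px [196. 281.] s8 pane 525.0 154.0 scene pane 146.0 312.0
(11, -27.5, -25) [0.5419 0.0997 0.0697] wrist px [184. 256.] s8 pane 493.0 79.0 scene pane 162.0 306.0
(-11, -27.5, -25) [0.5634 0.0967 0.0728] wrist px [187. 308.] s8 pane 502.0 233.0 scene pane 148.0 274.0
(-11, -42, -5) [0.5643 0.082  0.0529] wrist px [164. 281.] s8 pane 435.0 154.0 scene pane 164.0 304.0
```

The tip model matches the image. The front lower corner is about 8 mm above the deck because of the tilt, so a low rear lug may have been caught beneath it. I'll back off a bit more, spread to 6.1 cm, shift right onto the case's centre and go lower.

Call:
{"method": "arm_command", "body": {"gripper": [5.5,5.8,6.1,6.1,6.1], "slide": [[0.6,0,-0.08],[0.6,-0.2,-0.08],[0.63,-0.35,0.1],[0.66,-0.35,0.3],[0.66,-0.35,0.35]], "turn": [[0,0,0],[0,0,0],[0,0,0],[0,0,0],[0,0,0]]}}

```text
clock: 7.25
position: [0.5534, 0.1215, 0.0417]
tool_rot: [3.141, 0.139, 3.004]
force: [0.3, 2.3, 6.5]
grip_width: 0.0607
```

```bash
cat > chk.py <<'E'
from h import *
q=np.load("q2.npy");s=bot.observe()
C,S=np.cos(q[2]),np.sin(q[2]);tob=lambda p:(np.array([[C,S],[-S,C]])@(p[:2]-q[:2])*1e3).round(1)
print("tcp box",tob(s["position"]),np.round(s["position"],4),np.round(s["force"],1),s["grip_width"])
m=vision.camera_model("wrist");im=vision.grab_frame("wrist")
print("edge L",proj("w",W(q,(0,.0235,.045)),m).round())
h=cv2.cvtColor(im,cv2.COLOR_BGR2HSV);k=cv2.inRange(h,(18,110,60),(35,255,255));k[:200]=0
c,l,st,ce=cv2.connectedComponentsWithStats(k)
for i in range(1,c):
    if st[i,4]>8:
        x,y,w,hh,a=st[i]
        for z in(.05,.02): print(st[i],"z",z,"rear",tob(ray("w",x+w/2,y,z,m)),"front",tob(ray("w",x+w/2,y+hh,z,m)),"left",tob(ray("w",x+w,y+hh/2,z,m)))
E
python3 chk.py
```

```text
tcp box [-42.3  31.3] [0.5534 0.1215 0.0417] [0.3 2.3 6.5] 0.06073830834246049
edge L [241. 330.]
[172 293  56  50 760] z 0.05 rear [-27.1   5.6] front [3.1 3.8] left [-12.6  17.8]
[172 293  56  50 760] z 0.02 rear [-2.3 -0.3] front [35.3 -2.6] left [15.8 14.8]
[180 349   9   3  25] z 0.05 rear [ 7.1 -4.1] front [ 9.1 -4.2] left [ 8.1 -1.9]
[180 349   9   3  25] z 0.02 rear [ 40.2 -12.3] front [ 42.6 -12.5] left [41.4 -9.7]
```

Call:
{"method": "arm_command", "body": {"gripper": [6.1,6.1,6.1,6.1], "slide": [[-0.6,0,0.08],[-1.2,0,0.16],[-1.7,0,0.24],[-1.7,0,0.24]], "turn": [[0,0,0],[0,0,0],[0,0,0],[0,0,0]]}}

```text
clock: 7.8
position: [0.5701, 0.1196, 0.0415]
tool_rot: [3.141, 0.139, 3.005]
force: [-0.3, 4.5, 3.2]
grip_width: 0.0605
```

```bash
python3 chk.py
```

```text
tcp box [-25.4  31.7] [0.5701 0.1196 0.0415] [-0.3  4.5  3.2] 0.06048665677445849
edge L [240. 304.]
[182 266  44  58 615] z 0.05 rear [-25.    8.7] front [7.7 6.9] left [-9.4 17.8]
[182 266  44  58 615] z 0.02 rear [-3.7  3.4] front [36.9  1.2] left [15.7 14.7]
[171 320  32  17 276] z 0.05 rear [ 5.3 -0.9] front [15.8 -1.7] left [10.5  6.3]
[171 320  32  17 276] z 0.02 rear [33.9 -8.5] front [47.  -9.5] left [40.3  0.4]
```

```bash
cat > asc.py <<'E'
from h import *
im=vision.grab_frame("wrist");h=cv2.cvtColor(im,cv2.COLOR_BGR2HSV)
g=cv2.inRange(h,(18,110,60),(35,255,255));br=cv2.inRange(h,(5,60,30),(17,255,255));d=cv2.inRange(h,(0,0,0),(180,255,45))
for v in range(246,360,3): print(v,"".join("G" if g[v,u] else "b" if br[v,u] else "#" if d[v,u] else "W" if h[v,u,2]>190 else "." for u in range(150,262,2)))
E
python3 asc.py
```

```text
246 ............#####.......................................
249 .###.......######.......................................
252 ###.......#######.......................................
255 ##.......#########......................................
258 #.......##########.................W....................
261 ........##########.....WWWWWWW....WW....................
264 .......###########...WWWWWWWWWWWWWWWWWW.................
267 ......############GGG.WWWWWWWWWWWWWWWWWWW...W...........
270 .....############.GGG.WWWWWWWWWWWWWWWWWWWWWWWW..........
273 ....#############GGGGWWWWWWWWWWWWWWWWWWWWWWWWW.....W....
276 ....#############GGG.....WWWWWWWWWWWWWWWWWWWWW.....WW...
279 ....###########b#GGGGG.....WWWWWWWWWWWWWWWWWWW.....WW...
282 ....##############GGGGGGG..WWWWWWWWWWWWWWWWWWW.....WW...
285 ....#############GGGGGGGGGG...WWWWWWWWWWWWWWWW..W..WW...
288 ################GGGGGGGGGGGG..WWWWWWWWWWWWWWWW..W..WW...
291 ###############......GGGGGGGGG.WWWW....WWWWWWW..W..WW...
294 ###############.WWW....GGGGGGG.WWW..G.WWWWWWWW..W..WW...
297 ##############.WWWWWWW....GGGGG...GGGG.WWWWWWW..W..WW...
30
[... 517 characters left out ...]
WWWWbbbbbbbbbbbbbbbb.........
327 ###########GGGGGGGGGGGGGGG.WW.bbbbbbbbbbbbbbbbb.........
330 ###########GGGGGGGGGGGGG..WWW.bbbbbbbbbbbbbbbbb.........
333 ############GGGGGGGGGG..WWWW.bbbbbbbbbbbbbbbbbb.......WW
336 ############.GGGGG.....WWWWbbbbbbbbbbbbbbbbbbbb.......WW
339 ############b...........bbbbbbbbbbbbbbbbbbbbbbb.......WW
342 #############..........bbbbbbbbbbbbbbbbbbbbbbbb.......WW
345 ##############.bbbbbb########################b........WW
348 ##############bbbbWWb###################################
351 ###############bbbbb####################################
354 ########################################################
357 ########################################################
```

The map shows the ring centre near x ≈ +1 and y ≈ -7 mm. The finger is square behind it, with one rear lug alongside. Pushing on.

Call:
{"method": "arm_command", "body": {"gripper": [6.1,6.1,6.1], "slide": [[-0.4,0,0.05],[-0.8,0,0.1],[-0.8,0,0.1]], "turn": [[0,0,0],[0,0,0],[0,0,0]]}}

```text
clock: 8.28
position: [0.5781, 0.1186, 0.0418]
tool_rot: [3.141, 0.139, 3.005]
force: [-1.9, 5.0, 3.7]
grip_width: 0.061
```

```bash
python3 chk.py; python3 asc.py
```

```text
tcp box [-17.4  31.8] [0.5781 0.1186 0.0418] [-1.9  5.   3.7] 0.06099587671356675
edge L [239. 290.]
[172 292  46  31 551] z 0.05 rear [-2.7  3.9] front [15.5  2.7] left [ 6.2 13.9]
[172 292  46  31 551] z 0.02 rear [22.  -2.5] front [44.5 -4. ] left [33.   9.9]
[222 292   7   3  16] z 0.05 rear [-2.7 17.6] front [-1.  17.6] left [-1.8 19.2]
[222 292   7   3  16] z 0.02 rear [22.  14.5] front [24.1 14.5] left [23.  16.4]
246 ............#####.......................................
249 .###.......######.......................................
252 ###.......#######.......................................
255 ##........#######.......................................
258 #........#########......................................
261 ........##########....WWWWWWW......WW...................
264 .......###########....WWWWWWWWWWWWWWWWWWWW..............
267 ......############..WWWWWWWWWWWWWWWWWWWWWWWW............
270 .....#############WWWWWWWWWWWWWWWWWWWWWWWWWWWW..........
273 ....##############WWWWWWWWWWWWWWWWWWWWWWWWWWWW.....WW...
276 ....##############WWWWWWWWWWWWWWWWWWWWWWWWWWWW.....WW...
279 
[... 942 characters left out ...]
bbbbbbbbbbbbbbbbbbb..........
327 ##########bbbbbbbbbbbGGGGbbbbbbbbbbbbbbbbbbbbb..........
330 ###########bbbbbbbbbbbWWbbbbbbbbbbbbbbbbbbbbbb........W.
333 ############bbbbbbbbbWbbbbbbbbbbbbbbbbbbbbbbbb.........W
336 ############bbbWbbbbWWWWWbbbbbbbbbbbbbbbbbbbbb.........W
339 #############bbbbbWWbbbbbbbbbbbbbbbbbbbbbbbbbb..W.....WW
342 #############bbbbbbbbbbbbbbbbbbbbbbbbbbbbbbbbb..W.....WW
345 ##############bbbbbbb########################b........WW
348 ###############bbbbb####################################
351 ###############.....####################################
354 .#######################################################
357 ########################################################
```

The deck is clear and the case is down in the bin. I'll back off, then lift straight up so the flap closes.

Call:
{"method": "arm_command", "body": {"gripper": [6.1,6.1,6.1,6.1,6.1], "slide": [[1.2,0,-0.17],[2.5,0,-0.35],[2.7,0,-2],[3.0,0,-4],[3.3,0,-6]], "turn": [[0,0,0],[0,0,0],[0,0,0],[0,0,0],[0,0,0]]}}

```text
clock: 9.0
position: [0.5373, 0.1232, 0.0978]
tool_rot: [-3.141, 0.139, 3.004]
force: [-0.3, 0.1, 0.6]
grip_width: 0.061
```

Call:
{"method": "arm_command", "body": {"gripper": [6.1,6.1,6.1,6.1,6.1], "slide": [[0.5,0,-4],[1,0,-8],[3,0,-12],[6,0,-14],[8,0,-14]], "turn": [[0,0,0],[0,0,0],[0,0,0],[0,0,0],[0,0,0]]}}

```text
clock: 9.62
position: [0.439, 0.1369, 0.226]
tool_rot: [3.14, 0.141, 3.004]
force: [0.5, 1.1, 0.7]
grip_width: 0.0605
```

```bash
python3 - <<'E'
from h import *
s=bot.observe();print(s["clock"],s["position"],np.round(s["force"],2))
q=np.load("q2.npy")
a=cv2.imread("pics/top0.png");b=vision.grab_frame("top");c=cv2.imread("pics/scene0.png");d=vision.grab_frame("scene");cv2.imwrite("pics/topE.png",b);cv2.imwrite("pics/sceneE.png",d)
for n,x,y,step,(v0,v1,u0,u1) in(("top",a,b,2,(140,240,245,345)),("scene",c,d,2,(160,240,215,320))):
    k=cv2.absdiff(x,y).max(2)
    print(n)
    for v in range(v0,v1,4): print("".join("#" if k[v,u]>60 else "+" if k[v,u]>30 else "." for u in range(u0,u1,2)))
for nm,u,v in(("loupe",190,234),("vial",332,142),("cup",186,140)): print(nm,cv2.absdiff(a,b)[v-10:v+10,u-10:u+10].mean())
E
```

```text
9.625 [0.43901822 0.13694631 0.22596107] [0.48 1.14 0.68]
top
..................................................
..................................................
..................................................
..................................................
..................................................
..................................................
..................................................
..................................................
..................................................
..................................................
..................................................
..................................................
..................................................
..................................................
..................................................
.......................#+.+######.................
.....................+.###########+...............
....................+.###############.............
.....................+##################..........
.................+#########################.......
..............+###
[... 682 characters left out ...]
.......................+######+...............
................................######...............
.................................++.+................
.....................................................
.....................................................
.....................................................
.....................................................
.....................................................
.....................................................
.....................................................
.....................................................
..........................................+.++.++++++
loupe 2.1025
vial 3.0883333333333334
cup 1.8058333333333334
```

The scene picture differs from the start only where the case lay. The flap looks shut exactly as before, and the bystanders are unchanged. Handing in.

```bash
python3 -c "
from workcell import job_done
print(job_done())"
```

```text
the job is handed in; nothing more can be done
None
```

I pressed the flap open with the left fingertip, pushed the watch case off the deck into the bin with the right one, then let the flap close and moved clear. I handed the job in at about 9.6 s of arm time; no verdict was reported.

**Trouble on the way:** the first push did not drop the case. It hung over the edge, jammed against the right guide strip with a side force of up to 14 N, and came back 10 mm or more when I backed off. I lowered the tips, shifted right onto the case's centre and pushed again with the flap still held open, and it dropped.

**Last checks:**
- **Deck:** after the second push, no gilt pixels were left on the deck in the wrist camera image, and the ring showed over the bin floor.
- **Flap and bench:** the final scene picture differed from the first only where the case had lain, so the flap looks fully shut. The top picture showed no change at the loupe, vial or oil cup.
- **Arm:** the force reading was about 1 N, which is noise, with the gripper clear of everything.

**Not checked:**
- **Case in the bin:** I could not see it under the shut flap, so its rest pose there was not checked directly.
- **Flap angle:** it was never measured. That it stayed above 0.6 rad during the push is judged from the pictures and the press height.
- **Bar edge:** in the box fit, the press bar's outer edge was about 7 to 8 pixels off. I relied on the deck and hinge rod instead.

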